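# Lever open the photometer's filter cover

### The arm

A 6-joint arm with a two-finger parallel gripper is mounted at the origin on a cart in front of the work surface, level with it; the furniture and walls round the work are solid. World frame = base frame: x ahead of the robot, y to its left, z up, the work surface at z = 0. Lengths are in m, angles in degrees, forces in N, time in s.
With the tool pointing down it reaches from about 0.325 to 0.85 m from the base axis. Payload 15.5 kg.
Tool frame: the origin (TCP) lies at the very end of the fingers, on their centre line; the grasp point (between the pads) lies arm.grip_depth behind it (arm.grip_depth is the distance from the TCP to the grasp point, in m); z points along the fingers, y is the line along which they close (so a half turn about z gives the same grasp; the last joint's range is limited). The gripper opens to 91 mm and grips with 3 to 60 N. Pads are 32 mm wide; open, the fingers measure 118 mm over their backs; the gripper's body (76 mm by 178 mm) begins 60 mm behind the grasp point.
Start: joints at [64.372, 28.281, 77.091, -0, 74.628, -5.472], TCP at [0.215, 0.587, 0.214] pointing down, gripper open.
Joint ranges: [-166.48, 166.48], [-47.26, 123.95], [12.59, 153.08], [-70.14, 250.14], [6.76, 159.57], [-176.63, 176.63]. Speed limits (degrees/s): [108.29, 108.29, 147.25, 172.46, 172.46, 172.46].

### API

Orientations are given as a 3x3 rotation matrix whose columns are the frame's x, y, z axes.
In Python, from rig import arm gives the robot as it stands. Calls block until the motion is done:
- arm.move_to(position, orientation): joint-space move of the TCP to a pose.
- arm.move_l(position, orientation=None, feed=0.15): straight line of the TCP; orientation=None keeps the orientation; feed is the mean speed in m/s.
- arm.move_joints(angles): joint-space move.
- arm.grip(opening): finger opening in m; the grip force is fixed at half the most; returns when the fingers have stopped.
- arm.sleep(seconds).
- arm.solve_ik(position, orientation): joint angles nearest the present ones, or None.
- arm.snapshot(name): name is "scene" or "side" or "wrist"; returns the picture (384x512x3 uint8, red, green, blue); there is no depth.
- arm.get_calibration(name): a dict with "intrinsics" (3x3 intrinsics, pixels), "k1" (the pictures are not rectified: a ray, as slopes to the right and down, at radius r is drawn at 1 + k1 r^2 times it, then the intrinsics apply), "cam_to_world" (4x4, takes a point from camera to world coordinates). Camera axes: x right, y down, z forward; pixel columns grow to the right and rows downward; lengths in m; the calibration is good to about 2 mm. A picture is of the moment at which its call begins: read the wrist's pose just before it. get_calibration takes no time and is no camera call; for the wrist camera it gives the pose at the moment of the call.
A pose or a line that the arm cannot do raises arm.Unreachable and nothing moves.
- arm.sign_off(): hands the job in; it is judged then, once.
Readings, each from a call of its own:
- arm.current_t(): time.
- arm.current_joint_positions(): joint angles.
- arm.current_dq(): joint speeds.
- arm.current_tau(): joint torques, N m.
- arm.current_ee_pos(): TCP position.
- arm.current_tool_rot(): TCP orientation.
- arm.current_force(): force on the tool from outside, world axes, zero at the start.
- arm.current_torque(): the same for the moment, N m.
- arm.current_width(): finger opening in m.
- arm.current_grasp_force(): force on a finger pad.
Only numpy, scipy, OpenCV 4.12 (cv2) and the standard library are available. Lean on these libraries where they do the work, as an engineer would, in place of code of your own. Each camera call takes 0.05 s, during which the arm holds its last target. There are 200 camera calls.

### The job

Take the flat spatula from its rest and slide its blade in under the lower edge of the shut hinged cover on the photometer's sloping face, keeping the blade in line with the slope. Then lever the cover up and swing it well open, about 70 degrees or more, with the spatula alone (the gripper must not touch the cover), and lay the spatula back in the two forks of its rest, leaving the cover standing open. Leave the bottle, the tip refill pack and the marker pen where they are.

Things in the scene. Friction and masses are not known exactly. Their poses are not given: they have to be found in the camera images.
- photometer: White bench instrument, 150 deep x 140 wide x 204 mm high, fixed to the worktop. Origin: centre of its underside. Its -x axis points out of the front, with a display; above that the front is a face raked back, rising towards +x at 35 degrees above level, 120 mm long; behind it a flat top.
- deck: The raked face. Origin: middle of its lower front edge, 133 mm above the worktop. x runs up the slope (35 degrees above level), y level along the edge, z square out of the face (up and to the front). From x = 0 to 40 mm it is a bare sill (z = 0); at x = 40 mm begins a grey rim 8 mm high and 90 mm wide, on which the cover lies.
- cover (a joint): Cover angle (rad): 0 shut, parallel to the slope; grows as its lower edge rises; stop at 1.9. Hinge axis: along deck y at deck x = 112, z = 10 mm. The cover is a grey plate 94 mm wide, 4 mm thick, 50 g, its lower edge 90 mm from the hinge. The stiff hinge (0.07 N m, about 1 N at the edge) keeps it wherever it is left.
- cover_lip (a point): Middle of the cover's lower edge (rounded 1.5 mm), on its underside; axes turn with the cover: x towards the hinge, z out of its outer face. Shut, the cover overhangs the sill from deck x = 22 to 40 mm, with a gap under it 8 mm high (deck z = 0 to 8 mm) and 18 mm deep, open at the front and sides.
- spatula_mid (a point): Spatula, about 70 g: wooden handle of 14 x 14 mm section (x = -61 to 45 mm), flat steel blade 20 mm wide, 2 mm thick (full width x = 55 to 105 mm), all on one centre line. This point: on that line, in the handle midway between the forks, near its balance point; grip here across the sides. x to the blade tip, y across the blade, z out of its flat.
- blade_tip (a point): Middle of the blade's end, 105 mm along x from spatula_mid, half-way through the thickness.
- rest: Aluminium rest fixed to the worktop: plate 120 x 62 x 6 mm with two forked uprights 8 mm thick, 46 mm wide, at x = -40 and 38 mm. Origin: centre of its underside, x along the spatula lying in it. The handle lies in slots 22 mm wide with flared mouths; slot floors 36 mm, prong tops 59 mm high. Between the uprights the handle is free for fingers.
- rest_seat (a point): Where spatula_mid is when the spatula lies in the rest: 43 mm above the middle of its underside.
- bottle: White reagent bottle, 47 mm across, 100 mm high; bystander. Origin: centre of its underside.
- tip_pack: Green tip refill pack, 60 x 115 x 30 mm; bystander. Origin: centre of its underside.
- pen: Marker pen lying on the worktop, 131 mm long, 13 mm high; bystander. Origin: centre of its underside.
Not all that is in view belongs to the job. What is shaped like the rest but pink is not meant.

How it is judged:
By the outcome, as a careful person would: the job done as asked, in the order asked, and still so for the second after the job is handed in, with the robot touching nothing.
It also fails if it takes over 58 s, if anything falls off the work surface, if the arm or the gripper's body presses on something with over 40 N, if the wrist force passes 120 N, or if a joint passes its speed limit or range.

## Working session

There is one attempt and no reset: what is moved stays moved. The work goes in short steps, each a Python script; the robot and the scene stay as the last script left them, time stands still between calls to the robot, and variables do not carry over. Pictures are saved under pics/ and viewed, at most 10 in all, crops included, and the job is handed in when it is done.

```bash
mkdir -p pics; ls; python3 - <<'E'
from rig import arm
import cv2, numpy as np
for n in ("scene","side"):
    im=arm.snapshot(n); cv2.imwrite(f"pics/{n}0.png",cv2.cvtColor(im,cv2.COLOR_RGB2BGR))
    c=arm.get_calibration(n); print(n,np.round(c["intrinsics"],1).tolist(),c["k1"],np.round(c["cam_to_world"],3).tolist())
print(arm.grip_depth,arm.current_t(),arm.current_tool_rot())
a=[cv2.imread(f"pics/{n}0.png") for n in("scene","side")]
E
```

```text
pics
scene [[397.1, 0.0, 254.9], [0.0, 397.1, 185.8], [0.0, 0.0, 1.0]] -0.07950542470137115 [[0.469, -0.544, 0.696, -0.08], [-0.883, -0.288, 0.37, -0.376], [-0.001, -0.788, -0.616, 0.713], [0.0, 0.0, 0.0, 1.0]]
side [[486.1, 0.0, 256.7], [0.0, 486.1, 184.1], [0.0, 0.0, 1.0]] -0.08257504824979216 [[0.982, -0.064, 0.176, 0.334], [-0.186, -0.445, 0.876, -1.254], [0.022, -0.893, -0.449, 0.781], [0.0, 0.0, 0.0, 1.0]]
0.0188 0.1 [[-9.38758050e-01  3.44576708e-01 -4.64682089e-04]
 [ 3.44577003e-01  9.38757587e-01 -9.38856354e-04]
 [ 1.12715804e-04 -1.04147772e-03 -9.99999451e-01]]
```

View pics/scene0.png

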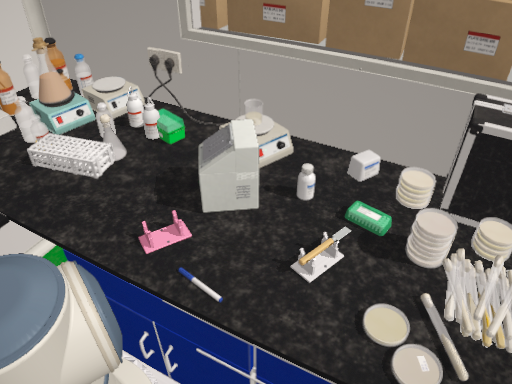

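View pics/side0.png

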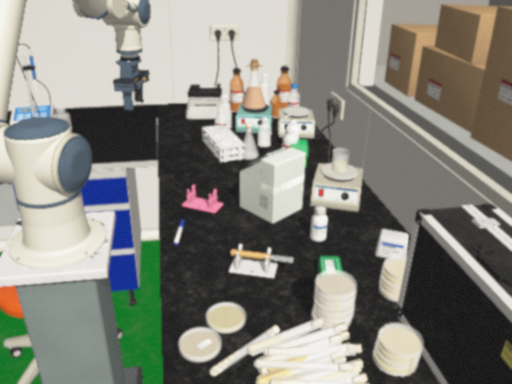

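```bash
cat > h.py <<'E'
from rig import arm
import cv2, numpy as np
def ray(n,uv,c=None):
    c=c or arm.get_calibration(n); K=c["intrinsics"];T=np.array(c["cam_to_world"])
    p=cv2.undistortPoints(np.array(uv,float).reshape(-1,1,2),np.array(K),np.array([c["k1"],0,0,0,0])).reshape(-1,2)
    d=np.c_[p,np.ones(len(p))]@T[:3,:3].T
    return T[:3,3],d
def onz(n,uv,z,c=None):
    o,d=ray(n,uv,c); return o+d*((z-o[2])/d[:,2])[:,None]
def tri(a,uva,b,uvb,ca=None,cb=None):
    o1,d1=ray(a,[uva],ca);o2,d2=ray(b,[uvb],cb);A=np.c_[d1[0],-d2[0]]
    s=np.linalg.lstsq(A,o2-o1,rcond=None)[0];p=o1+s[0]*d1[0];q=o2+s[1]*d2[0]
    return (p+q)/2,np.linalg.norm(p-q)
def proj(P,c):
    T=np.linalg.inv(np.array(c["cam_to_world"]));P=np.atleast_2d(P)
    return cv2.projectPoints(P,cv2.Rodrigues(T[:3,:3])[0],T[:3,3],np.array(c["intrinsics"]),np.array([c["k1"],0,0,0,0.]))[0].reshape(-1,2)
E
python3 - <<'E'
import cv2,numpy as np
s=cv2.imread("pics/scene0.png");d=cv2.imread("pics/side0.png")
r=lambda a,x,y,w,h,f:cv2.resize(a[y:y+h,x:x+w],(w*f,h*f),interpolation=cv2.INTER_CUBIC)
o=np.zeros((600,800,3),np.uint8)
o[:400,:320]=r(s,190,110,80,100,4)
o[:340,320:]=r(d,225,145,120,85,4)[:,:480]
o[400:600,:320]=r(s,285,220,80,50,4)
o[340:500,320:720]=r(d,220,240,100,40,4)
cv2.imwrite("pics/crop0.png",o)
E
```

```text
(no output)
```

View pics/crop0.png

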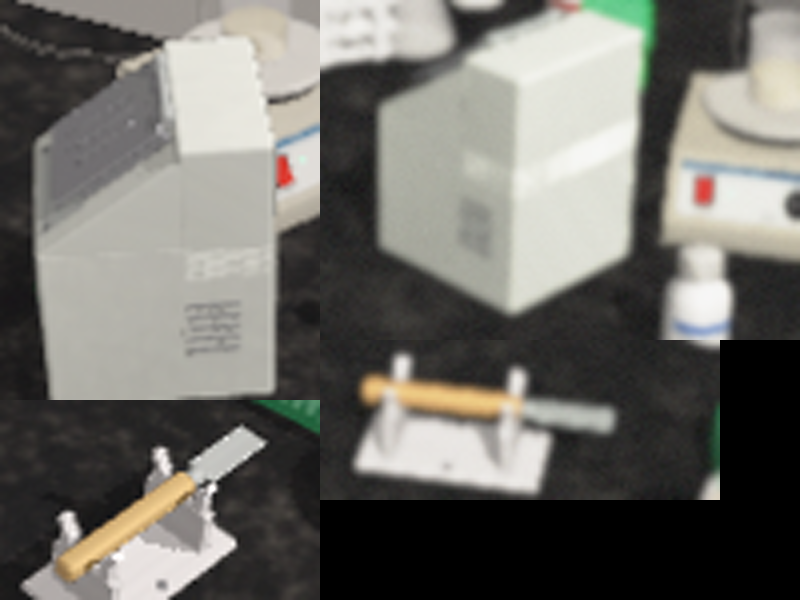

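```bash
python3 - <<'E'
from h import *
np.set_printoptions(precision=4,suppress=True)
L=[("scene",(202.5,210),(-75,-70,0)),("scene",(258.5,207.5),(75,-70,0)),("scene",(199.5,173),(-75,-70,133)),("scene",(199,146.7),(-75,70,133)),
("scene",(235,148),(23.3,-70,203)),("scene",(258,147.5),(75,-70,204)),("scene",(252,120.5),(75,70,204)),("scene",(232,120),(23.3,70,203)),
("side",(239.5,207),(-75,-70,0)),("side",(273,223.3),(75,-70,0)),("side",(303,207),(75,70,0))]
W=np.array([onz(n,[uv],m[2]/1e3)[0] for n,uv,m in L]);M=np.array([m for *_,m in L])/1e3
a=M[:,:2]-M[:,:2].mean(0);b=W[:,:2]-W[:,:2].mean(0)
th=np.arctan2((a[:,0]*b[:,1]-a[:,1]*b[:,0]).sum(),(a*b).sum())
R=np.array([[np.cos(th),-np.sin(th)],[np.sin(th),np.cos(th)]]);t=W[:,:2].mean(0)-R@M[:,:2].mean(0)
print("phot",t,np.degrees(th));print((W[:,:2]-(M[:,:2]@R.T+t))*1e3)
print("spat rear/tip scene",onz("scene",[(301,262),(348.5,229)],.043))
print("side",onz("side",[(232,250),(293.5,260)],.043))
print(tri("scene",(301,262),"side",(232,250)),tri("scene",(348.5,229),"side",(293.5,260)))
for n,uv in(("bottle",(306,198)),("pack",(368,228)),("pen",(201,284))):print(n,onz("scene",[uv],0.))
E
```

```text
phot [0.652  0.0971] -55.30725084530341
[[ 13.5554   8.9664]
 [  8.4485   3.0515]
 [  5.0017  -0.94  ]
 [ -9.8798 -10.639 ]
 [ -4.5112   2.593 ]
 [ -7.8144  -2.9417]
 [-12.87    -7.1991]
 [ -4.1819  -0.5466]
 [  1.7721  -3.8747]
 [  2.7811   2.7624]
 [  7.6984   8.7677]]
spat rear/tip scene [[ 0.4836 -0.1914  0.043 ]
 [ 0.6334 -0.2528  0.043 ]]
side [[ 0.4854 -0.1878  0.043 ]
 [ 0.6362 -0.2577  0.043 ]]
(array([ 0.4842, -0.191 ,  0.0441]), np.float64(0.002485063260617947)) (array([ 0.638 , -0.252 ,  0.0387]), np.float64(6.312792428432173e-05))
bottle [[ 0.7439 -0.1006  0.    ]]
pack [[ 0.7062 -0.2888  0.    ]]
pen [[ 0.3561 -0.008   0.    ]]
```

```bash
cat >> h.py <<'E'
def Rz(d):
    a=np.radians(d);return np.array([[np.cos(a),-np.sin(a),0],[np.sin(a),np.cos(a),0],[0,0,1]])
def Rpitch(d): # x axis tilted up by d
    a=np.radians(d);return np.array([[np.cos(a),0,-np.sin(a)],[0,1,0],[np.sin(a),0,np.cos(a)]])
class Deck:
    def __init__(s,t,yaw):
        s.yaw=yaw;s.R=Rz(yaw)@Rpitch(35);s.o=np.r_[t,0]+Rz(yaw)@np.array([-.075,0,.133])
    def p(s,x,y,z): return s.o+s.R@np.array([x,y,z])
def tool(S,sg=1): return np.c_[sg*S[:,0],-sg*S[:,1],-S[:,2]]
def tcp_for_mid(mid,S,dz=0): return mid-S[:,2]*(arm.grip_depth+dz)   # grasp point at spatula_mid
def spat_pose(D,tip,pitch_rel=0):
    S=D.R@Rpitch(pitch_rel); mid=np.asarray(tip)-S[:,0]*.105; return mid,S
E
python3 - <<'E'
from h import *
np.set_printoptions(precision=3,suppress=True)
c=arm.get_calibration("wrist");T=np.array(c["cam_to_world"]);R=arm.current_tool_rot();p=arm.current_ee_pos()
print("cam in tool",R.T@(T[:3,3]-p),"\n",R.T@T[:3,:3],c["intrinsics"],c["k1"])
D=Deck([.652,.097],-55.3)
Ss=Rz(-22.5);mid=np.array([.541,-.215,.043])
for sg in(1,-1):
    print(sg,"rest",arm.solve_ik(tcp_for_mid(mid,Ss),tool(Ss,sg)),arm.solve_ik(tcp_for_mid(mid+[0,0,.12],Ss),tool(Ss,sg)))
    for x,z,pr in((-.02,.004,0),(.035,.004,0),(.06,.06,0),(.105,.086,0),(.03,.1,0)):
        m,S=spat_pose(D,D.p(x,0,z),pr);print(x,z,m,arm.solve_ik(tcp_for_mid(m,S),tool(S,sg)))
    for h in (.1,.15):
      v=D.p(.03,0,.0)+D.R[:,2]*h;print("view",v,arm.solve_ik(v,tool(D.R,sg)))
E
```

```text
cam in tool [ 0.068  0.    -0.17 ] 
 [[ 0.001 -0.971 -0.241]
 [ 1.     0.001 -0.001]
 [ 0.001 -0.241  0.971]] [[332.532   0.    251.452]
 [  0.    332.532 189.113]
 [  0.      0.      1.   ]] 0.01673363533556814
1 rest [-27.55   38.716  93.442  -0.     47.843  84.95 ] [-27.55   29.205  88.016  -0.     62.78   84.95 ]
-0.02 0.004 [0.55  0.245 0.065] [  36.65    42.898   92.272  -44.109   55.446 -148.818]
0.035 0.004 [0.575 0.208 0.096] [  32.284   39.883   92.148  -44.056   55.499 -154.223]
0.06 0.06 [0.569 0.217 0.156] [  33.415   34.919   89.865  -40.753   61.452 -159.186]
0.105 0.086 [0.581 0.199 0.203] [  31.283   31.286   87.757  -39.299   64.687 -164.882]
0.03 0.1 [0.542 0.256 0.172] [  38.007   34.073   88.337  -38.914   65.726 -157.604]
view [0.591 0.186 0.232] [  30.723   28.286   85.164  -37.875   68.748 -169.106]
view [0.574 0.209 0.273] [  33.509   25.957   82.098  -36.495   74.62  -170.353]
-1 rest [-27.55   38.716  93.442  -0.     47.843 -95.05 ] [-27.55   29.205  88.016  -0.     62.78  -95.05 ]
-0.02 0.004 [0.55  0.245 0.065] [ 36.65   42.898  92.272 -44.109  55.446  31.182]
0.035 0.004 [0.575 0.208 0.096] [ 32.284  39.883  92.148 -44.056  55.499  25.777]
0.06 0.06 [0.569 0.217 0.156] [ 33.415  34.919  89.865 -40.753  61.452  20.814]
0.105 0.086 [0.581 0.199 0.203] [ 31.283  31.286  87.757 -39.299  64.687  15.118]
0.03 0.1 [0.542 0.256 0.172] [ 38.007  34.073  88.337 -38.914  65.726  22.396]
view [0.591 0.186 0.232] [ 30.723  28.286  85.164 -37.875  68.748  10.894]
view [0.574 0.209 0.273] [ 33.509  25.957  82.098 -36.495  74.62    9.647]
```

```bash
python3 - <<'E'
from h import *
import pickle
D=Deck([.652,.097],-55.3)
arm.move_to(D.p(.03,0,.1),tool(D.R,-1))
c=arm.get_calibration("wrist");im=arm.snapshot("wrist")
cv2.imwrite("pics/w1.png",cv2.cvtColor(im,cv2.COLOR_RGB2BGR));pickle.dump(c,open("w1.pkl","wb"))
P=[D.p(0,-.07,0),D.p(0,.07,0),D.p(.022,-.047,.008),D.p(.022,.047,.008),D.p(.12,.07,0),D.p(.12,-.07,0)]
print(proj(np.array(P),c).round(1).tolist(),arm.current_t())
E
```

```text
[[166.0, 155.1], [337.0, 155.5], [193.5, 183.6], [309.3, 183.8], [328.6, 287.4], [173.8, 287.1]] 2.1
```

View pics/w1.png

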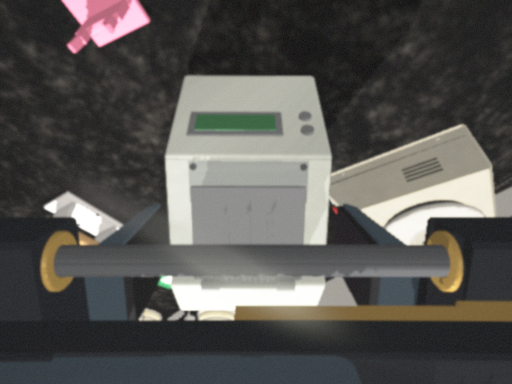

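```bash
python3 - <<'E'
from h import *
import pickle
g=cv2.cvtColor(cv2.imread("pics/w1.png"),cv2.COLOR_BGR2GRAY).astype(float);c=pickle.load(open("w1.pkl","rb"))
def edge(line,lo,hi):
    d=np.gradient(cv2.GaussianBlur(line.reshape(1,-1),(0,0),1)[0]);s=lo+np.argmax(abs(d[lo:hi]));a,b,e=abs(d[s-1:s+2]);return s+.5*(a-e)/(a-2*b+e),d[s]
for nm,lo,hi,cols in(("bottom",65,90,(200,230,270,300)),("front",145,165,(180,210,250,290,315)),("lip",172,200,(200,215,260,285,300))):
    print(nm,[tuple(np.round(edge(g[:,k],lo,hi),1)) for k in cols])
for nm,lo,hi,rows in(("covL",180,202,(195,205,215,225,235)),("covR",298,316,(195,205,215,225,235)),("bodyL",158,175,(165,190,210)),("bodyR",322,340,(165,190,210)),("botL",170,195,(85,110,140)),("botR",305,335,(85,110,140))):
    print(nm,[tuple(np.round(edge(g[r],lo,hi),1)) for r in rows])
D=Deck([.652,.097],-55.3);Z=Rz(-55.3);b=np.array([.652,.097,0])
q=lambda P:proj(np.array(P),c).round(1).tolist()
print("bot",q([b+Z@[-.075,y,0] for y in(-.07,.07)]))
print("cov top",q([D.p(x,y,.012) for x in(.022,.06) for y in(-.047,.047)]))
E
```

```text
bottom [(np.float64(74.8), np.float64(29.5)), (np.float64(75.0), np.float64(36.4)), (np.float64(75.3), np.float64(35.9)), (np.float64(75.2), np.float64(39.1))]
front [(np.float64(154.2), np.float64(11.6)), (np.float64(159.6), np.float64(-11.3)), (np.float64(160.2), np.float64(-8.7)), (np.float64(154.0), np.float64(8.5)), (np.float64(154.5), np.float64(7.0))]
lip [(np.float64(184.9), np.float64(-15.9)), (np.float64(184.8), np.float64(-11.1)), (np.float64(184.9), np.float64(-10.7)), (np.float64(184.9), np.float64(-11.1)), (np.float64(185.0), np.float64(-10.7))]
covL [(np.float64(189.8), np.float64(-22.5)), (np.float64(190.9), np.float64(-24.2)), (np.float64(191.3), np.float64(-22.0)), (np.float64(191.7), np.float64(-22.7)), (np.float64(192.0), np.float64(-20.6))]
covR [(np.float64(306.3), np.float64(16.8)), (np.float64(304.9), np.float64(18.0)), (np.float64(304.4), np.float64(17.9)), (np.float64(304.0), np.float64(17.0)), (np.float64(303.3), np.float64(17.1))]
bodyL [(np.float64(164.8), np.float64(47.5)), (np.float64(166.3), np.float64(45.0)), (np.float64(167.7), np.float64(41.2))]
bodyR [(np.float64(331.0), np.float64(-39.6)), (np.float64(328.4), np.float64(-21.5)), (np.float64(328.1), np.float64(-48.3))]
botL [(np.float64(181.8), np.float64(27.9)), (np.float64(175.6), np.float64(29.3)), (np.float64(176.2), np.float64(16.7))]
botR [(np.float64(315.5), np.float64(-35.1)), (np.float64(321.1), np.float64(-36.4)), (np.float64(327.9), np.float64(-34.5))]
bot [[186.8, 70.4], [316.5, 70.6]]
cov top [[192.7, 184.7], [310.2, 184.9], [194.5, 229.4], [308.1, 229.6]]
```

```bash
python3 - <<'E'
from h import *
import pickle
D=Deck([.652,.097],-55.3)
S=Rz(-22.5)
arm.move_to(D.p(.0,0,.17),tool(D.R,-1))
arm.move_to([.43,.04,.30],tool(Rz(-35),-1))
m=np.array([.541,-.215,.043])
arm.move_to(m-S[:,0]*.03+[0,0,.12],tool(S,-1))
c=arm.get_calibration("wrist");im=arm.snapshot("wrist")
cv2.imwrite("pics/w2.png",cv2.cvtColor(im,cv2.COLOR_RGB2BGR));pickle.dump(c,open("w2.pkl","wb"))
print(proj(np.array([m-S[:,0]*.061,m,m+S[:,0]*.105,m*[1,1,0]]),c).round(1).tolist(),arm.current_t())
hsv=cv2.cvtColor(im,cv2.COLOR_RGB2HSV);mk=cv2.inRange(hsv,(8,70,100),(28,255,255))
n,l,st,ce=cv2.connectedComponentsWithStats(mk);print([(st[i].tolist(),ce[i].round(1).tolist()) for i in range(1,n) if st[i,4]>150])
E
```

```text
[[250.5, 150.5], [250.5, 216.7], [250.4, 317.2], [250.6, 203.5]] 4.8417
[([240, 145, 18, 101, 1447], [248.6, 194.9]), ([40, 232, 36, 60, 1066], [54.1, 261.9]), ([429, 232, 34, 60, 882], [450.3, 261.6]), ([235, 302, 277, 18, 3862], [381.4, 311.9])]
```

View pics/w2.png

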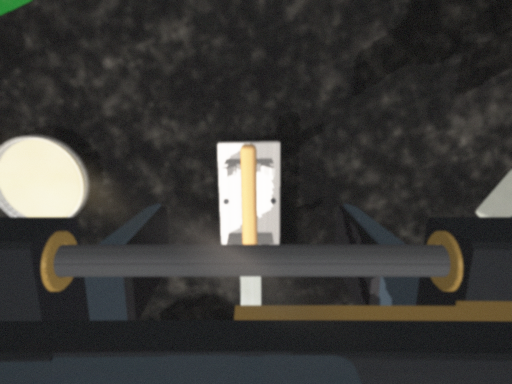

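```bash
python3 - <<'E'
from h import *
import pickle
np.set_printoptions(precision=4,suppress=True)
c=pickle.load(open("w2.pkl","rb"))
im=cv2.imread("pics/w2.png");mk=cv2.inRange(cv2.cvtColor(im,cv2.COLOR_BGR2HSV),(8,70,100),(28,255,255))
cen=[];
for r in range(152,240,3):
    x=np.where(mk[r,235:262])[0]
    if len(x)>6: cen.append((235+x.mean(),r))
P=onz("w",cen,.043,c);v,_,x0,y0=cv2.fitLine(P[:,:2].astype(np.float32),cv2.DIST_L2,0,.01,.01).ravel()[[0,1,2,3]] if 0 else cv2.fitLine(P[:,:2].astype(np.float32),cv2.DIST_L2,0,.01,.01).ravel()
print("handle yaw",np.degrees(np.arctan2(_,v)),x0,y0)
g=cv2.cvtColor(im,cv2.COLOR_BGR2GRAY)
bl=[]
for r in (280,285,290,295,299):
    x=np.where(g[r,230:275]>120)[0]; bl.append((230+x.mean(),r)); print(r,x.min()+230,x.max()+230)
B=onz("w",bl,.043,c);d=B.mean(0)-P.mean(0);print("yaw by blade",np.degrees(np.arctan2(d[1],d[0])))
h=onz("w",[(226,201),(273,201)],.006,c);print("holes",h,h.mean(0),np.linalg.norm(h[0]-h[1]))
rear=onz("w",[(248.4,145.5)],.043,c)[0];print("rear end",rear)
for yaw in(-22.5,-23,-22): print(yaw,rear+Rz(yaw)[:,0]*.061)
e=onz("w",[(249,141.5)],.006,c)[0];print("plate rear->centre",e+Rz(-22.5)[:,0]*.06)
E
```

```text
handle yaw -21.488588 0.522139 -0.20896277
280 240 261
285 240 261
290 240 261
295 240 261
299 240 261
yaw by blade -21.465525316141346
holes [[ 0.5273 -0.2366  0.006 ]
 [ 0.5457 -0.1921  0.006 ]] [ 0.5365 -0.2144  0.006 ] 0.04815668920198659
rear end [ 0.4799 -0.1917  0.043 ]
-22.5 [ 0.5363 -0.215   0.043 ]
-23 [ 0.5361 -0.2155  0.043 ]
-22 [ 0.5365 -0.2145  0.043 ]
plate rear->centre [ 0.5357 -0.2145  0.006 ]
```

```bash
cat >> h.py <<'E'
MID=np.array([.5364,-.2142,.043]);SR=Rz(-21.5)
DK=Deck(np.array([.652,.097])+(Rz(-55.3)@[.001,-.0026,0])[:2],-55.3)
def go(x,z,pr=0,feed=.1,y=0,joint=False):
    m,S=spat_pose(DK,DK.p(x,y,z),pr);p=tcp_for_mid(m,S)
    (arm.move_to(p,tool(S,-1)) if joint else arm.move_l(p,tool(S,-1),feed))
E
python3 - <<'E'
from h import *
np.set_printoptions(precision=3,suppress=True)
print("pink",onz("scene",[(165,240)],0.))
T=tool(SR,-1);p=tcp_for_mid(MID,SR)
arm.move_to(p+[0,0,.08],T)
arm.move_l(p,T,.15)
print(arm.current_force());arm.grip(0.0);print(arm.current_width(),arm.current_grasp_force(),arm.current_force())
arm.move_l(p+[0,0,.10],T,.15);print(arm.current_force(),arm.current_torque(),arm.current_width())
for n in("wrist","scene"):cv2.imwrite(f"pics/g_{n}.png",cv2.cvtColor(arm.snapshot(n),cv2.COLOR_RGB2BGR))
arm.move_to([.43,.02,.30],tool(Rz(-40),-1))
go(-.08,.08,joint=True)
print(arm.current_t(),arm.current_force())
for n in("wrist","scene","side"):cv2.imwrite(f"pics/p_{n}.png",cv2.cvtColor(arm.snapshot(n),cv2.COLOR_RGB2BGR))
a=cv2.imread("pics/p_wrist.png");b=cv2.imread("pics/p_scene.png")[90:250,130:290]
o=np.zeros((512,800,3),np.uint8);o[:384,:512]=a;o[:288,512:]=cv2.resize(b,(288,288));cv2.imwrite("pics/p.png",o)
E
```

```text
pink [[0.427 0.148 0.   ]]
[-0.376 -0.635  0.625]
0.013875091557441136 29.99970942735672 [-0.531  0.663  0.269]
[ 0.047  0.015 -0.637] [ 0.016  0.007 -0.062] 0.014198347440018567
10.5917 [0.557 0.173 0.288]
```

View pics/p.png

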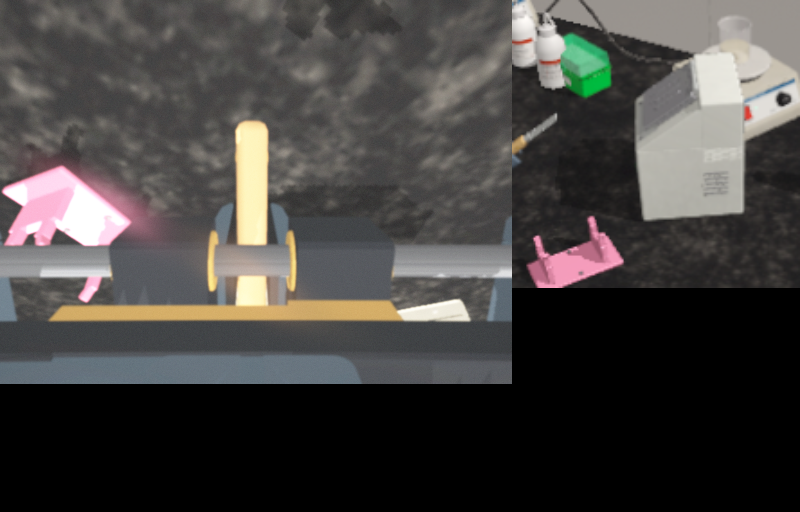

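```bash
python3 - <<'E'
from h import *
def f(n=6):
    o=[]
    for _ in range(n): o.append(arm.current_force());arm.sleep(.015)
    return DK.R.T@np.mean(o,0)
go(-.03,.03,feed=.15);go(.012,.012)
arm.sleep(.1);b=f(12);print("base",b.round(2),arm.current_t())
z=.010
while z>-.008:
    go(.012,z,feed=.04);d=f()-b;print(round(z*1e3,1),d.round(2))
    if abs(d[2])>1.3: break
    z-=.0012
print(arm.current_t())
cv2.imwrite("pics/t.png",cv2.cvtColor(arm.snapshot("scene"),cv2.COLOR_RGB2BGR)[90:210,150:310])
cv2.imwrite("pics/t.png",cv2.resize(cv2.imread("pics/t.png"),None,fx=4,fy=4,interpolation=cv2.INTER_CUBIC))
E
```

```text
base [-0.41  0.1  -0.57] 12.275
10.0 [-0.16 -0.14  0.26]
8.8 [ 0.32 -0.19 -0.12]
7.6 [-0.01  0.1   0.04]
6.4 [ 0.16 -0.12  0.08]
5.2 [ 0.37 -0.04  0.13]
4.0 [ 0.24 -0.14 -0.11]
2.8 [-0.05 -0.03  0.26]
1.6 [ 0.35 -0.18 -0.09]
0.4 [0.21 0.24 0.47]
-0.8 [-0.15  0.16  3.09]
15.775
```

View pics/t.png

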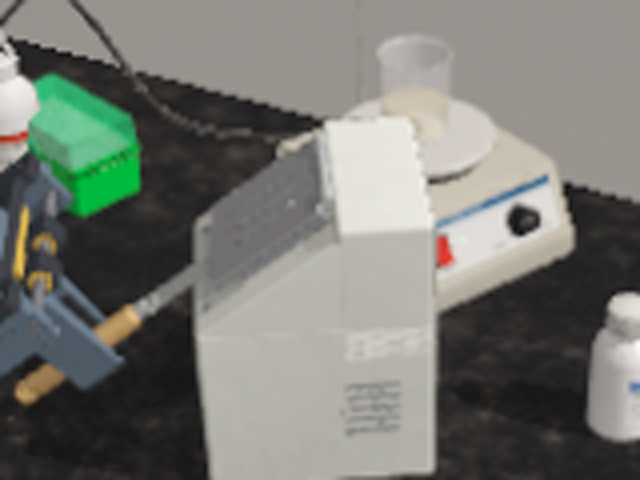

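```bash
cat > lift.py <<'E'
from h import *
def f(n=5):
    o=[]
    for _ in range(n): o.append(arm.current_force());arm.sleep(.01)
    return DK.R.T@np.mean(o,0)
go(.012,.0032,feed=.05);arm.sleep(.1);b=f(10)
ok=True
for x in(.018,.023,.027,.031,.035):
    go(x,.0032,feed=.05);d=f()-b;print(x,d.round(2))
    if np.linalg.norm(d)>3: ok=False;print("STOP");break
cv2.imwrite("pics/ins.png",cv2.cvtColor(arm.snapshot("scene"),cv2.COLOR_RGB2BGR))
if ok:
    r=.077
    for th in list(range(0,92,7))+[90]:
        t=np.radians(th);x=.112-r*np.cos(t)-.002*np.sin(t);z=.010+r*np.sin(t)-.002*np.cos(t)-.0018
        go(x,z,feed=.07);d=f(3)-b;print(th,d.round(2))
        if np.linalg.norm(d)>9: print("STOP");break
print(arm.current_t())
for n in("scene","side","wrist"):cv2.imwrite(f"pics/l_{n}.png",cv2.cvtColor(arm.snapshot(n),cv2.COLOR_RGB2BGR))
a=cv2.imread("pics/l_wrist.png")[::1];b=cv2.imread("pics/l_scene.png")[70:220,150:310]
c=cv2.imread("pics/ins.png")[70:220,150:310]
o=np.zeros((600,800,3),np.uint8);R=lambda i:cv2.resize(i,(400,375),interpolation=cv2.INTER_CUBIC)
o[:375,:400]=R(c);o[:375,400:]=R(b);o[375:,:300]=cv2.resize(a,(300,225));cv2.imwrite("pics/l.png",o)
E
python3 lift.py
```

```text
0.018 [ 0.1  -0.2   0.26]
0.023 [ 0.12 -0.07 -0.02]
0.027 [0.05 0.26 0.12]
0.031 [-0.18  0.17  0.04]
0.035 [-0.34 -0.03  0.12]
0 [0.12 0.3  0.1 ]
7 [ 0.09 -0.02  0.79]
14 [0.27 0.24 0.16]
21 [-0.15 -0.36 -0.12]
28 [-0.01  0.47  0.1 ]
35 [-0.54  0.16  0.26]
42 [0.34 0.1  0.22]
49 [-0.13 -0.04  0.35]
56 [-0.04  0.49  0.11]
63 [ 0.04 -0.31  0.07]
70 [0.19 0.07 0.03]
77 [ 0.3   0.49 -0.02]
84 [-0.22  0.1   0.1 ]
91 [ 0.16 -0.18  0.28]
90 [ 0.21 -0.16  0.35]
22.3417
```

View pics/l.png

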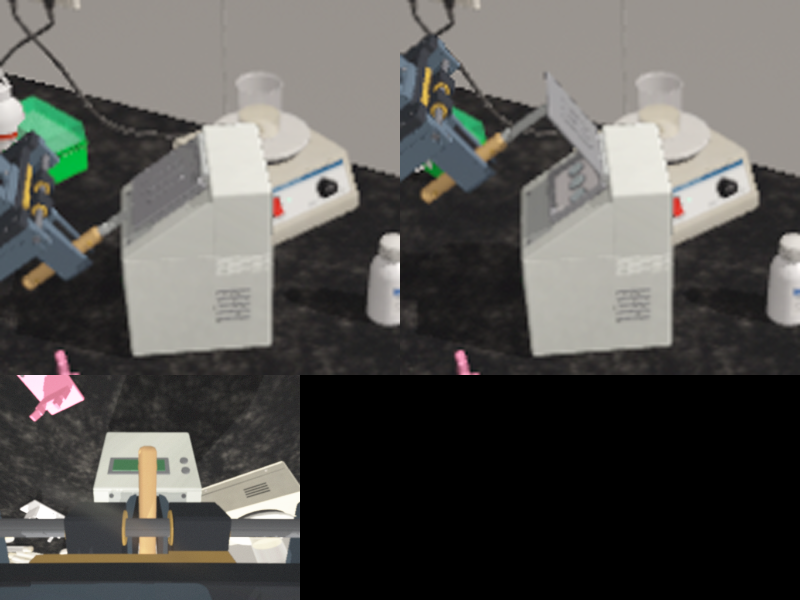

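```bash
python3 - <<'E'
from h import *
go(-.0,.0852,feed=.1);go(-.10,.085,feed=.15)
arm.move_to([.43,.21,.30],tool(Rz(-55),-1))
arm.move_to([.43,.02,.30],tool(Rz(-40),-1))
T=tool(SR,-1);p=tcp_for_mid(MID,SR)
arm.move_to(p+[0,0,.10],T)
im=cv2.cvtColor(arm.snapshot("wrist"),cv2.COLOR_RGB2BGR);cv2.imwrite("pics/r_wrist.png",im)
cv2.imwrite("pics/r_scene.png",cv2.cvtColor(arm.snapshot("scene"),cv2.COLOR_RGB2BGR))
for n in("g","r"):
    m=cv2.inRange(cv2.cvtColor(cv2.imread(f"pics/{n}_wrist.png"),cv2.COLOR_BGR2HSV),(8,60,100),(28,255,255))[:215,220:285]
    y,x=np.nonzero(m);top=y.min();w=[np.ptp(x[y==k]) for k in(150,170,190)]
    print(n,top,x[y==150].mean()+220,x[y==190].mean()+220,w)
print(arm.current_t(),arm.current_force(),arm.current_width())
a=cv2.imread("pics/g_scene.png")[150:290,240:380];b=cv2.imread("pics/r_scene.png")[150:290,240:380]
cv2.imwrite("pics/r.png",cv2.resize(np.hstack([a,b]),(800,400),interpolation=cv2.INTER_CUBIC))
E
```

```text
g 122 251.5 251.5 [np.int64(29), np.int64(28), np.int64(27)]
r 122 251.5 251.5 [np.int64(29), np.int64(28), np.int64(27)]
27.6833 [-0.18170602 -0.36072902 -0.90196071] 0.01371030844405659
```

View pics/r.png

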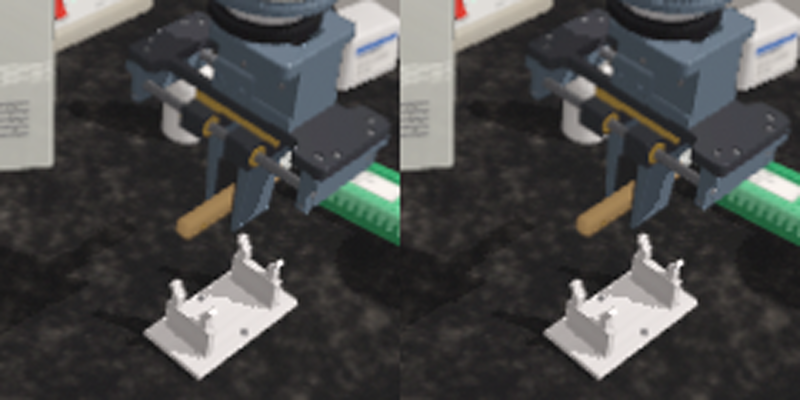

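The grip hasn't changed: the pictures from pick-up and return match, with the handle end at row 122 and the centre at col 251.5. I'll lower it into the forks.

```bash
python3 - <<'E'
from h import *
T=tool(SR,-1);p=tcp_for_mid(MID,SR)
arm.move_l(p+[0,0,.012],T,.12);arm.move_l(p+[0,0,.0008],T,.03);print(arm.current_force())
arm.grip(.05);arm.sleep(.3)
arm.move_l(p+[0,0,.12],T,.12)
arm.move_to(p-SR[:,0]*.03+[0,0,.14],T);arm.sleep(.5)
for n in("scene","wrist","side"):cv2.imwrite(f"pics/f_{n}.png",cv2.cvtColor(arm.snapshot(n),cv2.COLOR_RGB2BGR))
print(arm.current_t())
a=cv2.imread("pics/f_scene.png")[70:290,180:400];b=cv2.imread("pics/f_wrist.png");d=cv2.imread("pics/f_side.png")[130:290,180:340]
o=np.zeros((600,800,3),np.uint8);o[:440,:440]=cv2.resize(a,(440,440));o[:270,440:]=cv2.resize(b,(360,270));o[270:590,440:760]=cv2.resize(d,(320,320));cv2.imwrite("pics/f.png",o)
E
```

```text
[ 0.10368901 -0.55351019 -0.47234691]
32.1583
```

View pics/f.png

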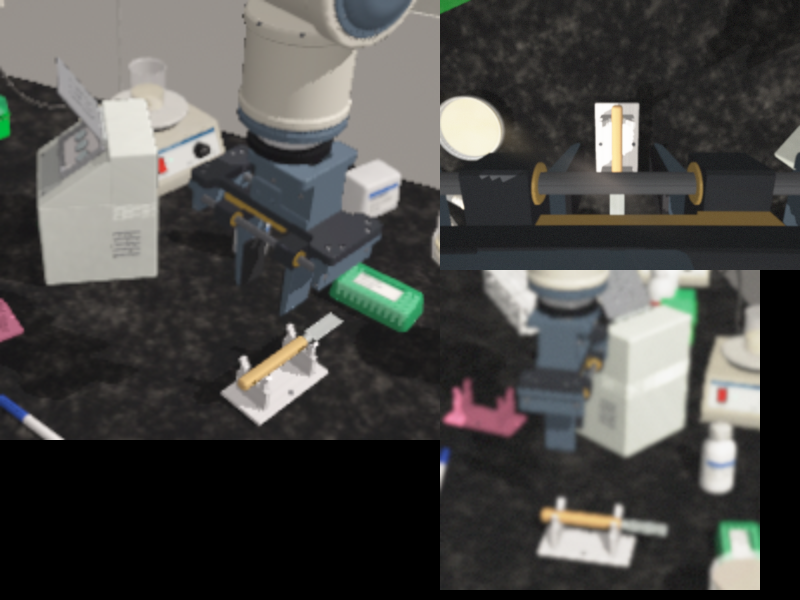

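The spatula lies in both forks, the cover stands open, and the bottle, pack and pen haven't moved.

```bash
python3 -c "
from rig import arm
print(arm.sign_off())"
```

```text
the job is handed in; nothing more can be done
None
```

Job handed in at about 32 s: the cover was levered open with the spatula alone to roughly 85–90° (estimated from the pictures) and stayed up, the spatula is back in both forks of its rest, and the bottle, tip pack and pen were not touched.

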